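# Crimp a sample vial with the locking bench pliers

### The arm

A 7-joint arm with a two-finger parallel gripper is mounted at the origin on the work surface. World frame = base frame: x ahead of the robot, y to its left, z up, the work surface at z = 0. Lengths are in m, angles in degrees, forces in N, time in s.
With the tool pointing down it reaches from about 0.4 to 0.875 m from the base axis. Payload 6.5 kg.
Tool frame: the origin (TCP) lies midway between the tips of the shut fingers; the grasp point (between the pads) lies 19 mm behind it; z points along the fingers, y is the line along which they close (so a half turn about z gives the same grasp; the last joint's range is limited). The gripper opens to 88 mm and grips with 3 to 60 N. Pads are 18 mm wide; open, the fingers measure 123 mm over their backs; the gripper's body (75 mm by 187 mm) begins 45 mm behind the grasp point.
Start: joints at [59.347, 30.733, -0.252, 88.115, 0.149, 61.152, -4.079], TCP at [0.294, -0.58, 0.239] pointing down, gripper open.
Joint ranges: [-154.64, 154.64], [-21.42, 123.67], [-72.66, 72.17], [13.99, 137.28], [-74.86, 254.86], [10.95, 109.41], [-158.01, 158.01]. Speed limits (degrees/s): [136.94, 136.94, 180, 180, 180, 180, 180].

### API

Orientations are given as [roll, pitch, yaw] about the fixed x, y, z axes, in that order (R = Rz(yaw) Ry(pitch) Rx(roll)).
In Python, from plant import sense, snapshot, calibration, sign_off gives the robot as it stands.
- The arm moves only by the shell command python3 -m pendant 'ROWS' [FORCE]. ROWS is JSON, a list of rows, each a list of 7 numbers: the shift along the tool's x, y, z as a fraction of full scale, then the turn, a rotation vector about the tool's x, y, z as a fraction of full scale, then the opening, from 0 (shut) to 1 (fully open). In form: [[x, y, z, wx, wy, wz, grip], ...]. A call has 1 to 8 rows; each row is the pose to reach, as a shift and turn from the pose commanded when the call began, along the tool's axes at that moment, turning the shorter way round; what a row does not reach only later rows make up. Full scale, the value 1, is 0.2 m for a shift and 180 degrees for a turn. A row lasts 1/10 s, in which the tool goes at most 50 mm and 8.59 degrees, less where a joint would pass 70% of its speed; a pose out of reach is approached as far as the arm can. A call with a number of a shift or a turn outside -1 to 1 is refused whole. A call with a gripper value outside its range is refused whole. The fingers move at their own pace and stop on an object; FORCE is the grip in N (left out, the last holds). Time passes only in rows, so rows that repeat a pose let the fingers close. It gives the time, the measured TCP pose, the force, the opening and the grip force at its end, in the units of the state.
- sense(): the state, without advancing time (a new reading comes with each control period).
- snapshot(name): name is "scene" or "top" or "wrist"; returns the picture (480x640x3 uint8, red, green, blue); there is no depth.
- calibration(name): a dict with "fov_y" (degrees; the focal length in pixels is half the picture's height over the tangent of half this angle, whatever the lens; pixels are square), "cx", "cy" (the principal point, pixels), "rvec" (rotation vector, rad) and "tvec" (3), from world to camera coordinates, as OpenCV has them. Camera axes: x right, y down, z forward; pixel columns grow to the right and rows downward; lengths in m; the calibration is good to about 2 mm. A picture is of the moment at which its call begins: read the wrist's pose just before it. calibration takes no time and is no camera call; for the wrist camera it gives the pose at the moment of the call.
- sign_off(): hands the job in; it is judged then, once.
The state is a dict: "time_s": time; "joint_positions": joint angles; "qvel": joint speeds; "tau": joint torques, N m; "ee_pos": TCP position; "tool_rot": TCP orientation; "contact_force": force on the tool from outside, world axes, zero at the start; "torque": the same for the moment, N m; "finger_gap": finger opening in m; "gripper_force": force on a finger pad.
Only numpy, scipy, OpenCV 4.12 (cv2) and the standard library are available. Lean on these libraries where they do the work, as an engineer would, in place of code of your own. Each camera call takes 0.05 s, during which the arm holds its last target. There are 200 camera calls.

### The job

A sample vial with a loose crimp cap lies in the nest of the bench-mounted locking pliers. Squeeze the blue handles together until they snap over centre and stay locked on their own when you let go, which crimps the cap; then gently pull the red release lever towards the moving handle, only until it trips and the jaws spring fully open, without wrenching it, and move away. Leave the crimped vial in its nest and do not shift the vial rack, the bottle or the jar.

Things in the scene. Friction and masses are not known exactly. Their poses are not given: they have to be found in the camera images.
- crimper: the fixed stand: a grey foot plate 290 x 280 mm, 12 mm thick, with a steel post that carries the pliers. Origin on the foot's underside, 15 mm from its centre; its low front (-x) looks roughly to the robot's left, its y axis points roughly away from the robot; z up. It is bolted to the bench.
- pliers: fixed locking-pliers frame, 165 mm above bench. They lie in a sloping plane, like a lectern facing the robot's left: z is the plane's normal, 0.55 rad (31.5 deg) from vertical, leaning left; y runs along the handles from jaws to handle ends; x is the opening direction, sloping up to the right, from fixed to moving handle. All handle centre lines lie at z = 0. Jaws and nest: y = -70 to 10 mm
- guard (a point): centre of a fixed clear guard plate, 6 mm thick along x of pliers, 210 mm along its y, 150 mm along its z, at x = 153, y = 60, z = 45 mm of pliers. It leans over the handles, so a gripper straddling them straight down has no room above; one along the normal has.
- handle (a joint): swing of the moving handle (rad) about an axis along the normal at x = 15, y = 15 mm of pliers: 0 = open, 0.22 = closed and locked. A spring pushes it open (15-22 N at the grip); past 0.175 it snaps to 0.22 and stays. Locked, it is parallel to the fixed handle, centre line at x = +15 mm. Over both handles at the grips: 63 mm open, 44 mm locked.
- handle_bar: the moving handle: blue-sleeved steel bar 14 mm thick, 103 mm long; origin on its hinge, y along it to its free end at y = 104 mm, x to its outer side (away from the fixed handle), z the plane's normal. A spring strut lies beside its inner half (y = 35 to 65 mm)
- moving_grip (a point): point on the centre line of the moving handle, 85 mm from its hinge: the place to squeeze
- fixed_grip (a point): point on the fixed handle opposite moving_grip, at x = -15, y = 100, z = 0 mm of pliers. The fixed handle is a blue-sleeved bar 14 mm thick at x = -15 mm, from y = 5 to 105 mm, with a brass screw end to y = 117 mm. Below both handles, beyond y = 30 mm, 80 mm along the normal are free
- lever (a joint): swing of the release lever against the moving handle (rad): 0 when open (in line with the handle), 0.22 when locked (standing out towards the fixed handle). It is geared to the handle and swings out as the handles close. To release: pull its tab in +x of pliers, 2 to 5 N for about 10 mm; then handle and lever spring open by themselves, the tab moving on 35 mm in +x to its stop
- lever_tab: the release lever: a 7 mm thick steel rod, hinged inside the moving handle 50 mm from the handle's hinge, ending in a red tab beyond the ends of both handles; origin on the lever's hinge, y along the lever, z the plane's normal
- tab (a point): centre of the red tab, 78 mm from the lever's hinge; 8 mm (along x of lever_tab) x 30 mm (along the lever) x 16 mm (along the normal). Locked, it lies at about x = -6, y = 141, z = 0 mm of pliers; its side facing -x is free for a finger to pull, and 70 mm below it are free
- nest (a point): the place of the centre of the vial's underside when it is properly in its nest (x = -45, y = -50, z = 0 mm of pliers)
- vial: clear glass vial, 22 mm thick, 42 mm long without cap, lying in the nest, a trough open along the normal; origin at the centre of its underside, z along its axis to the cap, which is the +x direction of pliers
- cap (a joint): how far the silver crimp cap (21 mm thick, 8 mm high) has been pressed down on the vial (m): 0 = loose and proud, 0.003 = crimped. It is crimped by the jaw, 3 N being enough, and stays down.
- rack: blue vial rack with vials, 90 x 130 mm, 58 mm high; origin at the centre of its underside, z up
- bottle: amber bottle, 68 mm thick, 150 mm high; origin at the centre of its underside, z up
- jar: white jar with blue cap, 64 mm thick, 70 mm high; origin at the centre of its underside, z up
Mind the look-alikes: they are no part of the job. Of the things that look like the jar, the largest one is meant.

How it is judged (in metres and radians):
On the way, in this order (a step that is already met when the one before it is completed fails the run):
1. the handles are locked over centre with the cap crimped, and stay locked with the fingers off both handles (value of joint handle above 0.2 rad and value of joint cap above 0.0022 m and contact force between the fingers and handle_bar below 0.3 N and contact force between the fingers and pliers below 0.3 N), for 0.2 s.
2. the fingers pull on the release lever while the handles are still locked (contact force between the fingers and lever_tab above 1 N and value of joint handle above 0.17 rad), for 0.02 s.
At the end, for the whole second after the job is handed in: The pliers are fully open (handle below 0.03 rad), the cap is pressed down by at least 2.2 mm, the vial is at rest in its nest (within 6 mm and 0.12 rad of its place there), and rack, bottle and jar stand within 20 mm of where they were, upright (value of joint handle below 0.03 rad and value of joint cap above 0.0022 m and distance between vial and nest below 0.006 m and angle between the z axis of vial and the x axis of pliers, either way round below 0.12 rad and linear speed of vial below 0.02 m/s and distance of each of rack, bottle, jar from where it was at the start of the episode below 0.02 m and angle between each of rack, bottle, jar's own z axis and vertical below 0.2 rad); the robot touches nothing.
It fails at once if the rack, the bottle or the jar is shifted by more than 30 mm or tipped ((distance of rack from where it was at the start of the episode above 0.03 m or angle between rack's own z axis and vertical above 0.4 rad) or (distance of bottle from where it was at the start of the episode above 0.03 m or angle between bottle's own z axis and vertical above 0.4 rad) or (distance of jar from where it was at the start of the episode above 0.03 m or angle between jar's own z axis and vertical above 0.4 rad)).
It fails at once if the vial is taken out of its nest (distance between vial and nest above 0.025 m).
It fails at once if the release lever is wrenched (over 25 N) (contact force between the fingers and lever_tab above 25 N).
It fails at once if the cap is pressed down with the fingers (contact force between the fingers and vial above 2 N).
It also fails if it takes over 38 s, if anything falls off the work surface, if the arm or the gripper's body presses on something with over 40 N, if the wrist force passes 120 N, or if a joint passes its speed limit or range.

## Working session

There is one attempt and no reset: what is moved stays moved. The work goes in short steps, Python scripts to look and compute and a shell command to move; the robot and the scene stay as the last step left them, time stands still between calls to the robot, and variables do not carry over. Pictures are saved under pics/ and viewed, at most 10 in all, crops included, and the job is handed in when it is done.

```bash
ls; mkdir -p pics
python3 - <<'E'
from plant import *
import cv2
print(sense())
for n in("scene","top"):
    cv2.imwrite(f"pics/{n}0.png",snapshot(n)[:,:,::-1]); print(n,calibration(n))
print(calibration("wrist"))
E
```

```text
pics
{'time_s': 0.0, 'joint_positions': array([59.34690838, 30.77788171, -0.2523789 , 88.17049276,  0.14872507,
       61.14899708, -4.08056395]), 'qvel': array([ 0.02989063,  0.05218941, -0.06240802,  0.0184593 , -0.11651266,
       -0.07778863, -0.08188444]), 'tau': array([ 1.06436173e-04, -5.70973849e+01,  9.90438536e-01, -2.51603329e+01,
       -5.63260191e-02,  1.78841787e-02,  2.13338317e-04]), 'ee_pos': array([ 0.29337563, -0.57935321,  0.23783642]), 'tool_rot': array([-1.79903270e+02,  7.90158020e-03,  2.68613526e+01]), 'contact_force': array([-1.11716159,  0.06948658, -0.15213801]), 'torque': array([-0.00937568, -0.00898691, -0.03866739]), 'gripper_force': 0.0, 'finger_gap': 0.08829367299626474}
scene {'fov_y': 48.45512740412595, 'cx': 317.8966250335995, 'cy': 238.76894311168238, 'rvec': array([ 0.93042657,  2.41984118, -1.10628554]), 'tvec': array([ 0.41572553, -0.06924669,  1.77671148])}
top {'fov_y': 46.692876623984084, 'cx': 318.35647795663016, 'cy': 234.53728073128624, 'rvec': array([ 2.16523128, -2.19174459,  0.07147022]), 'tvec': array([-0.01811996,  0.53396827,  1.34235054])}
{'fov_y': 67.64133994411851, 'cx': 320.8819811312417, 'cy': 245.66103194931225, 'rvec': array([-2.45616047,  1.50778254,  0.22439308]), 'tvec': array([-0.64981398, -0.04001979,  0.38856431])}
```

View pics/scene0.png

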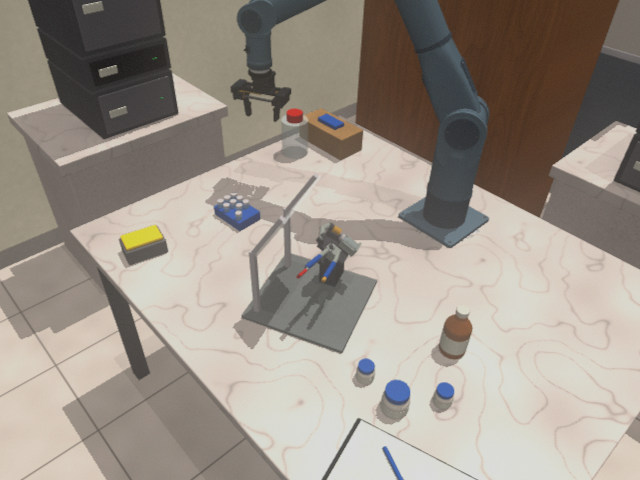

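View pics/top0.png

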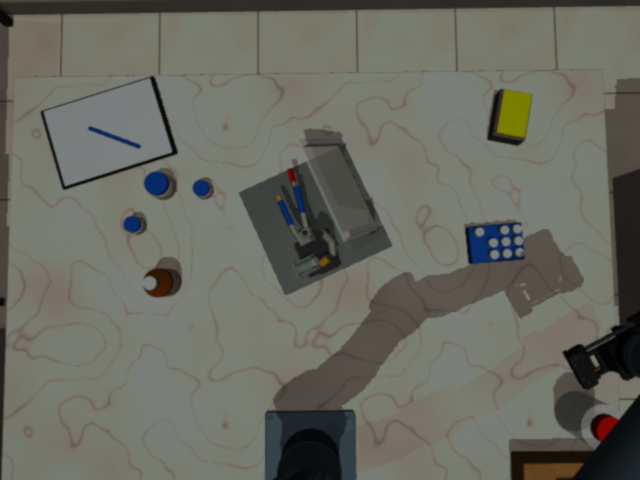

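The top view shows the foot plate with corners near (240,190), (345,140), (392,247) and (285,293). The handles are at about (285,210) and (298,190), with the red tab at (292,174).

Possible confusions:
- **Handles:** the blue handle sleeves are at (285,210) and (298,195). The blue pen at (115,137) and the blue jar caps are not handles.
- **Red tab:** it is at (292,174). The red bottle cap at (605,428) is not the tab.
- **Jar:** the large one at (158,183) is meant. The small ones at (203,187) and (134,223) are look-alikes.

Next I'll measure the points in both views.

```bash
cat > h.py <<'E'
import numpy as np, cv2
from plant import *
from scipy.spatial.transform import Rotation as Rn
def cam(n):
    c=calibration(n); R=cv2.Rodrigues(c["rvec"])[0]; f=240/np.tan(np.radians(c["fov_y"]/2))
    return R,np.array(c["tvec"]),f,c["cx"],c["cy"]
def ray(c,u,v):
    R,t,f,cx,cy=c; d=R.T@np.array([(u-cx)/f,(v-cy)/f,1]); return -R.T@t,d/np.linalg.norm(d)
def onz(c,u,v,z): o,d=ray(c,u,v); return o+d*(z-o[2])/d[2]
def tri(r1,r2):
    (o1,d1),(o2,d2)=r1,r2; s=np.linalg.lstsq(np.c_[d1,-d2],o2-o1,rcond=None)[0]
    a,b=o1+s[0]*d1,o2+s[1]*d2; return (a+b)/2,np.linalg.norm(a-b)*1e3
def proj(c,p): R,t,f,cx,cy=c; q=R@np.array(p)+t; return np.array([f*q[0]/q[2]+cx,f*q[1]/q[2]+cy])
def blobs(im,col,roi,amin=8):
    x0,y0,x1,y1=roi; h=cv2.cvtColor(im[y0:y1,x0:x1],cv2.COLOR_RGB2HSV)
    m=cv2.inRange(h,(100,130,40),(130,255,255)) if col=="blue" else cv2.inRange(h,(0,150,60),(8,255,255))|cv2.inRange(h,(172,150,60),(180,255,255))
    n,l,s,c=cv2.connectedComponentsWithStats(m); out=[]
    for i in range(1,n):
        if s[i,4]<amin: continue
        ys,xs=np.nonzero(l==i); r=cv2.minAreaRect(np.c_[xs,ys].astype(np.float32))
        b=cv2.boxPoints(r); o=np.argsort([np.linalg.norm(b[k]-b[(k+1)%4]) for k in range(4)])[:2]
        ends=[(b[k]+b[(k+1)%4])/2+(x0,y0) for k in o]
        out.append((int(s[i,4]),np.round(c[i]+(x0,y0),1),np.round(ends,1).tolist()))
    return out
E
python3 - <<'E'
from h import *
S=cv2.imread("pics/scene0.png")[:,:,::-1];T=cv2.imread("pics/top0.png")[:,:,::-1]
for n,im,roi in(("scene",S,(285,215,365,300)),("top",T,(260,150,330,260))):
    for col in("blue","red"): print(n,col,*blobs(im,col,roi),sep="\n  ")
ct=cam("top")
for p in((240,190),(345,140),(392,247),(285,293)): print(p,onz(ct,*p,.012).round(3))
cv2.imwrite("pics/topcrop.png",cv2.resize(T[120:300,225:405],(720,720))[:600,:,::-1])
E
```

```text
scene
  blue
  (50, array([313.5, 260.2]), [[320.0, 255.1], [307.2, 265.3]])
  (61, array([329.2, 269. ]), [[333.5, 261.7], [325.1, 275.7]])
scene
  red
  (20, array([302.5, 272.2]), [[305.3, 269.3], [299.8, 274.8]])
top
  blue
  (169, array([298.8, 198.9]), [[295.8, 185.8], [301.9, 211.8]])
  (152, array([285.1, 212.1]), [[279.8, 200.5], [290.4, 223.8]])
top
  red
  (75, array([291.2, 174.8]), [[289.6, 168.6], [292.7, 180.8]])
(240, 190) [0.648 0.169 0.012]
(345, 140) [ 0.77  -0.094  0.012]
(392, 247) [ 0.501 -0.205  0.012]
(285, 293) [0.392 0.059 0.012]
```

View pics/topcrop.png

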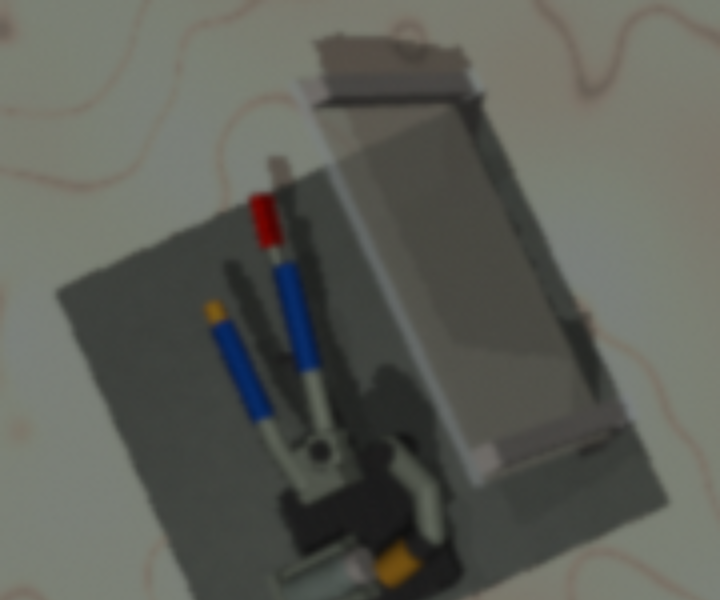

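The crop confirms the choice: fixed handle on the left with its brass end, moving handle on the right with the red tab, and the guard to the right. Now I'll work out the frame by triangulation.

```bash
cat >> h.py <<'E'
def axes(yaw):
    a=np.radians(yaw); y=np.array([np.cos(a),np.sin(a),0]); cx=np.array([np.sin(a),-np.cos(a),0]); t=.55
    x=np.cos(t)*cx+np.sin(t)*np.array([0,0,1.]); return np.c_[x,y,np.cross(x,y)]
E
python3 - <<'E'
from h import *
ct,cs=cam("top"),cam("scene")
P={}
for k,t,s in(("fix_c",(285.1,212.1),(329.2,269)),("fix_out",(279.8,200.5),(325.1,275.7)),("fix_in",(290.4,223.8),(333.5,261.7)),
 ("mov_c",(298.8,198.9),(313.5,260.2)),("mov_out",(295.8,185.8),(307.2,265.3)),("mov_in",(301.9,211.8),(320,255.1)),("tab",(291.2,174.8),(302.5,272.2))):
    P[k],e=tri(ray(ct,*t),ray(cs,*s)); print(k,P[k].round(4),round(e,1),onz(ct,*t,.165).round(4))
d=P["fix_out"]-P["fix_in"]; print("fix dir",np.degrees(np.arctan2(d[1],d[0])),d*1e3)
A=axes(22.8); print(A.round(3))
for k in P: print(k,(A.T@(P[k]-P["fix_out"])*1e3).round(1))
E
```

```text
fix_c [0.5736 0.0468 0.161 ] 0.1 [0.5731 0.0465 0.165 ]
fix_out [0.5991 0.0584 0.1625] 0.6 [0.5989 0.058  0.165 ]
fix_in [0.5474 0.0353 0.162 ] 0.1 [0.5472 0.0351 0.165 ]
mov_c [0.599  0.0154 0.185 ] 0.2 [0.6019 0.0162 0.165 ]
mov_out [0.6267 0.0218 0.1893] 1.3 [0.6311 0.0225 0.165 ]
mov_in [0.5712 0.0092 0.1813] 0.5 [0.5733 0.0096 0.165 ]
tab [0.6509 0.0317 0.1884] 1.6 [0.6558 0.0324 0.165 ]
fix dir 24.149692679135654 [51.63872763 23.15288793  0.4591525 ]
[[ 0.33   0.922 -0.203]
 [-0.786  0.388  0.482]
 [ 0.523  0.     0.853]]
fix_c [ -0.1 -28.   -1.7]
fix_out [0. 0. 0.]
fix_in [  0.9 -56.6  -1.1]
mov_c [ 45.6 -16.7  -1.6]
mov_out [51.9 11.2 -0.4]
mov_in [ 39.4 -44.8  -2.1]
tab [51.7 37.4 -1.3]
```

```bash
cat >> h.py <<'E'
YAW=23.3; A=axes(YAW)
O=np.array([.5991,.0584,.1625])-A@np.array([-15,105,4])/1e3
def rows(p,sgn=None,ax=None):
    "fractional row from measured pose to pliers point p (mm); sgn: tool y = sgn*pliers x (None = keep orientation)"
    s=sense(); R0=Rn.from_euler("xyz",s["tool_rot"],degrees=True).as_matrix(); tgt=O+A@np.array(p)/1e3
    sh=R0.T@(tgt-s["ee_pos"])/.2; w=np.zeros(3)
    if sgn: w=Rn.from_matrix(R0.T@np.c_[-sgn*A[:,1]*-1*-1*-1,sgn*A[:,0],-A[:,2]]).as_rotvec()/np.pi
    return tgt.round(3),sh.round(4),w.round(4)
def where():
    s=sense(); R0=Rn.from_euler("xyz",s["tool_rot"],degrees=True).as_matrix()
    print("t",s["time_s"],"pliers mm",(A.T@(s["ee_pos"]-O)*1e3).round(1),"toolaxes",(A.T@R0).round(3).tolist(),"F",(A.T@s["contact_force"]).round(1),"gap",round(s["finger_gap"],4),"j",s["joint_positions"].round(0))
E
python3 - <<'E'
from h import *
print(O, np.linalg.det(np.c_[A[:,1],A[:,0],-A[:,2]]))
for sg in(1,-1): print(sg,rows((9.5,100,180),sg))
where()
print("guard top",O+A@np.array([.153,.06,.12]))
E
```

```text
[0.5085483  0.00320251 0.16693021] 1.0
1 (array([0.566, 0.122, 0.325]), array([ 2.8016, -2.5113, -0.4335]), array([-0.1755, -0.0054,  0.0193]))
-1 (array([0.566, 0.122, 0.325]), array([ 2.8016, -2.5113, -0.4335]), array([ 0.0082, -0.267 , -0.9438]))
t 0.1 pliers mm [ 420.8 -428.  -174.7] toolaxes [[-0.053, 0.85, -0.524], [0.998, 0.062, -0.0], [0.032, -0.523, -0.852]] F [-0.4  0.2 -0.3] gap 0.0881 j [59. 31. -0. 88.  0. 61. -4.]
guard top [ 0.59043897 -0.03525624  0.3492043 ]
```

```bash
python3 -m pendant '[[0,0,-1,0,0,0,1],[0,0,-1,0,0,0,1],[0,0,-1,0,0,0,1],[0.2,-0.2,-1,0,0,0,1],[1,-1,-1,0,0,0,1],[1,-1,-1,0,0,0,1],[1,-1,-1,0,0,0,1],[1,-1,-1,0,0,0,1]]' | tail -c 400
python3 - <<'E'
from h import *
where(); print(sense()["ee_pos"],rows((9.5,100,180),1))
E
```

```text
time_s: 0.9
ee_pos: [0.3676, -0.3525, 0.4354]
tool_rot: [-180.0, 0.0, 26.9]
contact_force: [1.1, -0.0, 0.3]
finger_gap: 0.0881
gripper_force: 0.0
t 0.9 pliers mm [ 371.3 -270.2   87.3] toolaxes [[-0.053, 0.851, -0.523], [0.998, 0.062, -0.0], [0.032, -0.522, -0.852]] F [ 0.5  1.  -0. ] gap 0.0881 j [ 44.   8.  -6.  93.   1.  79. -25.]
[ 0.36759106 -0.35249739  0.43543347] (array([0.566, 0.122, 0.325]), array([ 1.9582, -1.6661,  0.5503]), array([-0.1751, -0.0053,  0.0193]))
```

```bash
python3 -m pendant '[[0.9,-0.9,-0.3,0,0,0,1],[0.9,-0.9,-0.3,0,0,0,1],[0.9,-0.9,-0.3,0,0,0,1],[0.9,-0.9,-0.3,0,0,0,1],[0.9,-0.9,-0.3,0,0,0,1],[0.9,-0.9,-0.3,0,0,0,1],[0.9,-0.9,-0.3,0,0,0,1],[0.9,-0.9,-0.3,0,0,0,1]]' | head -3
python3 - <<'E'
from h import *
where(); print(rows((9.5,100,180),1))
E
```

```text
time_s: 1.7
ee_pos: [0.4461, -0.1143, 0.4949]
tool_rot: [-180.0, 0.1, 26.8]
t 1.7 pliers mm [ 242.4 -103.8  236.1] toolaxes [[-0.052, 0.851, -0.523], [0.998, 0.06, -0.001], [0.03, -0.522, -0.852]] F [ 0.6 -0.   0.2] gap 0.0882 j [ 28.   3. -20.  91.   1.  86. -55.]
(array([0.566, 0.122, 0.325]), array([ 1.0695, -0.7832,  0.8464]), array([-0.175 , -0.0048,  0.0188]))
```

```bash
python3 -m pendant '[[0.5,-0.78,0,0,0,0,1],[0.5,-0.78,0,0,0,0,1],[1,-0.78,0.3,-0.175,-0.005,0.019,1],[1,-0.78,0.84,-0.175,-0.005,0.019,1],[1,-0.78,0.84,-0.175,-0.005,0.019,1],[1,-0.78,0.84,-0.175,-0.005,0.019,1],[1,-0.78,0.84,-0.175,-0.005,0.019,1],[1,-0.78,0.84,-0.175,-0.005,0.019,1]]' | head -4
python3 - <<'E'
from h import *
where(); print(rows((9.5,100,180),1))
im=snapshot("wrist"); c=cam("wrist")
cv2.imwrite("pics/w1.png",im[:,:,::-1])
for n,p in dict(fixout=(-15,105,7),movout=(37.7,116.5,7),tab=(39,140,8),nest=(-45,-50,0)).items(): print(n,proj(c,O+A@np.array(p)/1e3).round(0))
for col in("blue","red"): print(col,*blobs(im,col,(0,0,640,480),60),sep="\n")
E
```

```text
time_s: 2.5
ee_pos: [0.5534, 0.117, 0.3193]
tool_rot: [148.6, 0.7, 23.5]
contact_force: [0.8, 0.1, 0.6]
t 2.5 pliers mm [  5.7  86.2 175.2] toolaxes [[-0.01, 1.0, -0.002], [1.0, 0.01, -0.008], [-0.008, -0.002, -1.0]] F [0.5 0.8 0.4] gap 0.0877 j [  -8.   24.  -34.   98.   44.   78. -123.]
(array([0.566, 0.122, 0.325]), array([ 0.0688,  0.0199, -0.0245]), array([-0.0006,  0.0027,  0.0031]))
fixout [293. 202.]
movout [353. 189.]
tab [356. 162.]
nest [267. 349.]
blue
(2429, array([52.9, 43.1]), [[30.0, 20.0], [76.0, 66.0]])
(846, array([348.2, 217.1]), [[355.8, 186.7], [339.7, 249.7]])
(899, array([297.2, 229.9]), [[296.6, 198.9], [298.0, 261.1]])
(138, array([444.2, 288.6]), [[433.2, 287.9], [455.1, 289.2]])
red
(351, array([358.1, 157.2]), [[362.4, 139.9], [353.8, 174.4]])
```

View pics/w1.png

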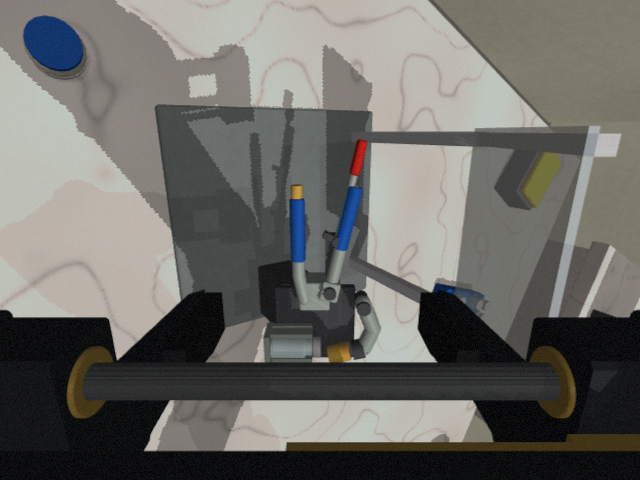

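The wrist view shows the fixed sleeve from (298,261) to (297,199), the moving sleeve end at (356,187), the tab at (358,157), and the guard well to the right. The offset from prediction is about 3 px. I'll refine the frame by casting these rays onto the plane of the handles.

Run:
```python
from h import *
c=cam("wrist"); n=A[:,2]
for k,u in dict(fix_out=(296.6,198.4),fix_in=(298,261.1),fix_c=(297.2,229.9),mov_out=(355.8,186.2),mov_in=(339.7,249.7),tab=(358.1,157.2)).items():
  o,d=ray(c,*u); p=o+d*(n@(O+n*.006-o))/(n@d); print(k,(A.T@(p-O)*1e3).round(1))
print(rows((9.5,100,180),1)); where()
```

```text
fix_out [-12.2 108.    6. ]
fix_in [-11.7  48.9   6. ]
fix_c [-12.   79.1   6. ]
mov_out [ 40.  119.1   6. ]
mov_in [27.1 60.3  6. ]
tab [ 41.2 143.9   6. ]
(array([0.566, 0.122, 0.325]), array([ 0.0695,  0.001 , -0.0125]), array([-0.0001,  0.002 ,  0.0015]))
t 2.55 pliers mm [  9.4  86.1 177.6] toolaxes [[-0.005, 1.0, -0.0], [1.0, 0.005, -0.006], [-0.006, -0.0, -1.0]] F [ 0.6 -0.1  0.4] gap 0.0879 j [  -7.   23.  -34.   98.   44.   78. -123.]
```

```bash
python3 -m pendant '[[0.08,0,0.1,0,0.002,0.001,1],[0.08,0,0.3,0,0.002,0.001,1],[0.08,0,0.5,0,0.002,0.001,1],[0.08,0,0.65,0,0.002,0.001,1],[0.08,0,0.65,0,0.002,0.001,1],[0.08,0,0.65,0,0.002,0.001,1]]' | head -4
python3 - <<'E'
from h import *
where(); c=cam("wrist"); im=snapshot("wrist"); where(); n=A[:,2]
cv2.imwrite("pics/w2.png",im[:,:,::-1])
for col in("blue","red"):
  for a,ce,en in blobs(im,col,(150,0,560,480),200):
    for u in en:
      o,d=ray(c,*u); p=o+d*(n@(O+n*.006-o))/(n@d); print(col,a,u,(A.T@(p-O)*1e3).round(1))
print(rows((9.5,102,-17),1))
E
```

```text
time_s: 3.15
ee_pos: [0.597, 0.0591, 0.2189]
tool_rot: [148.4, -0.6, 23.2]
contact_force: [-0.5, 0.1, 1.2]
t 3.15 pliers mm [ 13.2 103.4  52.8] toolaxes [[0.006, 1.0, 0.001], [1.0, -0.006, 0.008], [0.008, 0.001, -1.0]] F [ 0.4 -0.4  1.2] gap 0.0882 j [  -4.   31.  -30.  103.   52.   67. -127.]
t 3.2 pliers mm [ 12.3 104.2  53.9] toolaxes [[0.006, 1.0, 0.0], [1.0, -0.006, 0.01], [0.01, 0.0, -1.0]] F [0.  0.6 0.8] gap 0.0877 j [  -4.   31.  -30.  103.   52.   67. -127.]
blue 1857 [359.8, 245.5] [ 35.3 120.6   6. ]
blue 1857 [337.0, 339.2] [22.9 61.4  6. ]
blue 2023 [275.8, 357.1] [-14.7  49.1   6. ]
blue 2023 [269.8, 264.4] [-15.7 109.7   6. ]
red 882 [369.2, 176.1] [ 39.3 159.    6. ]
red 882 [355.7, 230.2] [ 32.8 129.5   6. ]
(array([0.609, 0.028, 0.157]), array([-0.0148, -0.0143,  0.3546]), array([ 0.0001, -0.0032, -0.0018]))
```

View pics/w2.png

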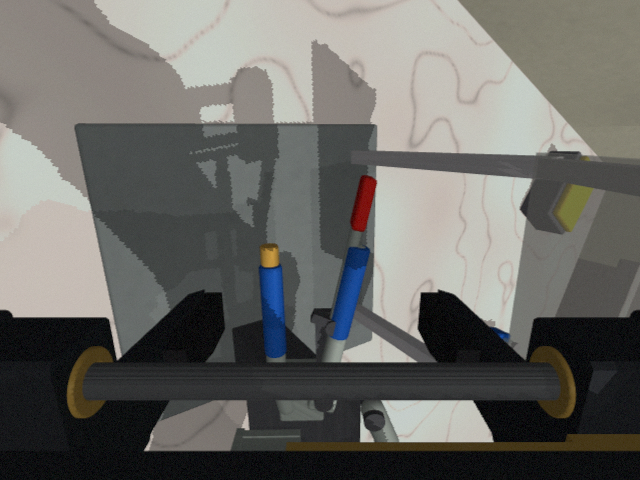

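The view shows the fixed sleeve end at (270,264), the moving sleeve end at (360,245) and the tab at (362,203). Both handles lie between the open fingers. The frame holds in x and is about 4 mm out in y, which puts the tool at the grip station. I'm moving down along the normal.

```bash
sed -i 's/^O=.*/&+A[:,1]*.004/' h.py; python3 -m pendant '[[0,-0.015,0.1,0,-0.003,-0.002,1],[0,-0.015,0.25,0,-0.003,-0.002,1],[0,-0.015,0.36,0,-0.003,-0.002,1],[0,-0.015,0.36,0,-0.003,-0.002,1],[0,-0.015,0.36,0,-0.003,-0.002,1]]' | head -4
python3 - <<'E'
from h import *
where()
E
```

```text
time_s: 3.7
ee_pos: [0.6109, 0.0295, 0.1542]
tool_rot: [148.5, 0.2, 23.5]
contact_force: [-0.2, 1.0, -0.1]
t 3.7 pliers mm [  7.3 100.4 -19.4] toolaxes [[-0.004, 1.0, -0.0], [1.0, 0.004, -0.001], [-0.001, -0.0, -1.0]] F [-0.8  0.2  0.4] gap 0.0882 j [  -3.   36.  -27.  104.   57.   61. -130.]
```

```bash
python3 -m pendant '[[0,0,0,0,0,0,0.75],[0,-0.01,0,0,0,0,0.66],[0,-0.018,0,0,0,0,0.6],[0,-0.026,0,0,0,0,0.55],[0,-0.034,0,0,0,0,0.5],[0,-0.036,0,0,0,0,0.45],[0,-0.036,0,0,0,0,0.42],[0,-0.036,0,0,0,0,0.4]]' 50
python3 - <<'E'
from h import *
where()
E
```

```text
time_s: 4.5
ee_pos: [0.6085, 0.0372, 0.1494]
tool_rot: [148.7, 0.1, 23.6]
contact_force: [3.7, 3.4, -3.9]
finger_gap: 0.0411
gripper_force: 50.1
t 4.5 pliers mm [ -2.1 101.3 -19.3] toolaxes [[-0.005, 1.0, -0.004], [1.0, 0.005, 0.002], [0.002, -0.004, -1.0]] F [-3.5  4.7 -2.5] gap 0.0411 j [  -4.   37.  -28.  104.   57.   61. -131.]
```

```bash
python3 -m pendant '[[0,0,0,0,0,0,0.4],[0,0,0,0,0,0,1],[0,0,0,0,0,0,1],[0,0,0,0,0,0,1],[0,0,0,0,0,0,1],[0,0,0,0,0,0,1],[0,0,0,0,0,0,1]]'
python3 - <<'E'
from h import *
where(); c=cam("wrist"); im=snapshot("wrist"); where(); n=A[:,2]
cv2.imwrite("pics/w3.png",im[:,:,::-1])
for col in("blue","red"):
  for a,ce,en in blobs(im,col,(150,0,560,480),150):
    for u in en:
      o,d=ray(c,*u); p=o+d*(n@(O+n*.006-o))/(n@d); print(col,a,u,(A.T@(p-O)*1e3).round(1))
E
```

```text
time_s: 5.2
ee_pos: [0.6082, 0.0344, 0.15]
tool_rot: [148.5, 0.2, 23.4]
contact_force: [0.2, 0.0, -0.8]
finger_gap: 0.0869
gripper_force: 0.0
t 5.2 pliers mm [  0.4  99.9 -20.1] toolaxes [[-0.004, 1.0, -0.0], [1.0, 0.004, -0.002], [-0.002, -0.0, -1.0]] F [-0.4  0.2 -0.7] gap 0.0869 j [  -4.   37.  -27.  104.   57.   61. -131.]
t 5.25 pliers mm [  0.4  99.9 -20. ] toolaxes [[-0.004, 1.0, -0.0], [1.0, 0.004, -0.002], [-0.002, -0.0, -1.0]] F [ 0.1  0.4 -0.7] gap 0.0877 j [  -4.   37.  -27.  104.   57.   61. -131.]
blue 2243 [353.0, 291.0] [ 11.9 121.9   6. ]
blue 2243 [353.0, 362.0] [12.8 92.2  6. ]
blue 1078 [278.0, 325.0] [-15.6 108.1   6. ]
blue 1078 [278.0, 362.0] [-16.1  92.1   6. ]
blue 1498 [281.2, 399.5] [-15.3  74.7   6. ]
blue 1498 [282.9, 450.9] [-15.4  48.6   6. ]
blue 731 [352.0, 400.0] [13.  74.5  6. ]
blue 731 [352.0, 431.0] [13.4 59.1  6. ]
red 2082 [285.2, 198.0] [-11.8 155.6   6. ]
red 2082 [306.5, 281.6] [ -4.9 125.5   6. ]
```

View pics/w3.png

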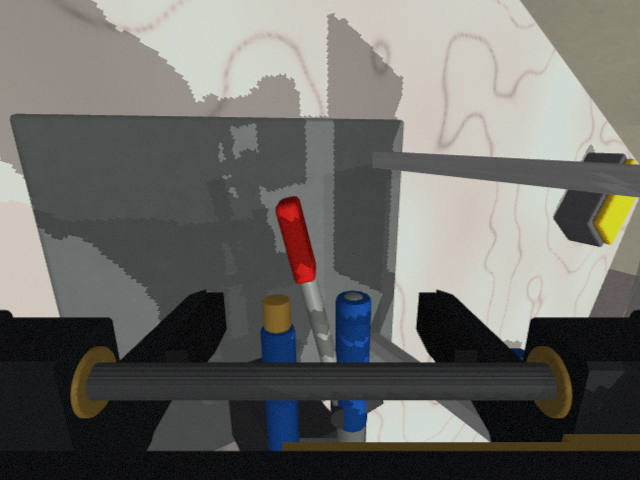

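Locked: the handles are parallel, with sleeve ends at (277,330) and (353,295). The lever stands out, with the tab centre at (296,240), about x=-8, y=140 mm. The tab lies between the fingers, so I'll narrow the opening a little and slide along the handles until the fingers straddle it.

```bash
python3 -m pendant '[[0,0,0,0,0,0,0.7],[0,0,0,0,0,0,0.7],[0.1,0,0,0,0,0,0.7],[0.21,0,0,0,0,0,0.7],[0.21,0,0,0,0,0,0.7],[0.21,0,0,0,0,0,0.7]]' | tail -2
python3 - <<'E'
from h import *
where()
E
```

```text
finger_gap: 0.0617
gripper_force: 0.0
t 5.85 pliers mm [-1.000e-01  1.415e+02 -2.030e+01] toolaxes [[-0.004, 1.0, -0.0], [1.0, 0.004, -0.002], [-0.002, -0.0, -1.0]] F [-0.5 -0.2  0.1] gap 0.0617 j [  -5.   40.  -27.   98.   57.   64. -128.]
```

```bash
python3 -m pendant '[[0,0.04,0,0,0,0,0.7],[0,0.07,0,0,0,0,0.7],[0,0.0775,0,0,0,0,0.7],[0,0.085,0,0,0,0,0.7],[0,0.0925,0,0,0,0,0.7],[0,0.1,0,0,0,0,0.7],[0,0.1075,0,0,0,0,0.7],[0,0.115,0,0,0,0,0.7]]' | sed -n 4,5p
python3 - <<'E'
from h import *
where()
E
```

```text
contact_force: [-0.1, 3.0, -2.2]
finger_gap: 0.062
t 6.65 pliers mm [ 23.  142.4 -20. ] toolaxes [[-0.004, 1.0, -0.001], [1.0, 0.004, -0.001], [-0.001, -0.001, -1.0]] F [-3.6  1.1 -0.4] gap 0.062 j [  -3.   39.  -27.   97.   56.   64. -126.]
```

Contact at 3.6 N along x, so the pull is gentle. I'll continue in small steps.

```bash
python3 -m pendant '[[0,0.0075,0,0,0,0,0.7],[0,0.015,0,0,0,0,0.7],[0,0.0225,0,0,0,0,0.7],[0,0.03,0,0,0,0,0.7]]' | sed -n 4,5p
python3 - <<'E'
from h import *
where(); c=cam("wrist"); im=snapshot("wrist"); n=A[:,2]
for a,ce,en in blobs(im,"red",(150,0,560,480),150):
    for u in en:
      o,d=ray(c,*u); p=o+d*(n@(O+n*.006-o))/(n@d); print(a,u,(A.T@(p-O)*1e3).round(1))
E
```

```text
contact_force: [0.6, 1.6, 0.0]
finger_gap: 0.0618
t 7.05 pliers mm [ 29.8 142.1 -20. ] toolaxes [[-0.003, 1.0, 0.001], [1.0, 0.003, -0.002], [-0.002, 0.001, -1.0]] F [-1.   1.2  0.7] gap 0.0618 j [  -3.   39.  -27.   97.   56.   64. -125.]
1725 [248.0, 296.5] [  3.2 161.9   6. ]
1725 [259.8, 362.9] [  6.2 133.9   6. ]
```

```bash
python3 -m pendant '[[0,0,0,0,0,0,0.7],[0,0,0,0,0,0,0.7]]' | sed -n 4,5p
python3 - <<'E'
from h import *
where(); c=cam("wrist"); im=snapshot("wrist"); n=A[:,2]
cv2.imwrite("pics/w4.png",im[:,:,::-1])
for col in("blue","red"):
 for a,ce,en in blobs(im,col,(150,0,560,480),150):
    for u in en:
      o,d=ray(c,*u); p=o+d*(n@(O+n*.006-o))/(n@d); print(col,a,u,(A.T@(p-O)*1e3).round(1))
E
```

```text
contact_force: [0.0, -0.4, 0.8]
finger_gap: 0.0615
t 7.3 pliers mm [ 30.1 141.7 -20.4] toolaxes [[-0.003, 1.0, 0.001], [1.0, 0.003, -0.003], [-0.003, 0.001, -1.0]] F [ 0.8 -0.2  0.5] gap 0.0615 j [  -3.   39.  -27.   97.   56.   64. -125.]
blue 1262 [304.7, 399.0] [ 23.7 117.1   6. ]
blue 1262 [302.0, 441.9] [22.4 95.6  6. ]
blue 923 [210.2, 409.3] [-14.4 112.    6. ]
blue 923 [216.6, 450.0] [-13.5  91.3   6. ]
red 1548 [274.5, 294.0] [ 13.2 162.7   6. ]
red 1548 [278.5, 362.3] [ 13.8 134.    6. ]
```

It has tripped, and the damped handle is opening with the tab away from the finger. I'll let it finish, then retreat along the normal.

```bash
python3 -m pendant '[[0,0,0,0,0,0,0.7],[0,0,0,0,0,0,0.7],[0,0,0,0,0,0,0.7],[0,0,0,0,0,0,0.7],[0,0,0,0,0,0,0.7],[0,0,0,0,0,0,0.7],[0,0,0,0,0,0,0.7],[0,0,0,0,0,0,0.7]]' | sed -n 4,5p
python3 - <<'E'
from h import *
where(); c=cam("wrist"); im=snapshot("wrist"); n=A[:,2]
cv2.imwrite("pics/w5.png",im[:,:,::-1])
for col in("blue","red"):
 for a,ce,en in blobs(im,col,(150,0,560,480),150):
    for u in en:
      o,d=ray(c,*u); p=o+d*(n@(O+n*.006-o))/(n@d); print(col,a,u,(A.T@(p-O)*1e3).round(1))
E
```

```text
contact_force: [-1.0, 0.3, 1.4]
finger_gap: 0.0616
t 8.15 pliers mm [ 29.2 142.1 -20.1] toolaxes [[-0.004, 1.0, -0.0], [1.0, 0.004, -0.002], [-0.002, -0.0, -1.0]] F [ 0.1 -0.8  1.6] gap 0.0616 j [  -3.   39.  -27.   97.   56.   64. -125.]
blue 1241 [335.6, 396.6] [ 35.2 118.4   6. ]
blue 1241 [323.6, 444.4] [30.5 94.4  6. ]
blue 909 [218.5, 450.2] [-13.6  91.2   6. ]
blue 909 [212.7, 410.0] [-14.3 111.7   6. ]
red 1468 [350.8, 300.9] [ 40.  160.2   6. ]
red 1468 [335.1, 363.5] [ 34.7 133.7   6. ]
```

The tab and the moving handle are back at their open positions, and both fingers are clear of the tab. Retreating now.

```bash
python3 -m pendant '[[0,0,-0.1,0,0,0,0.7],[0,0,-0.3,0,0,0,0.7],[0,-0.1,-0.6,0,0,0,0.7],[0,-0.2,-0.9,0,0,0,0.7],[0,-0.2,-0.9,0,0,0,0.7],[0,-0.2,-0.9,0,0,0,0.7],[0,-0.2,-0.9,0,0,0,0.7]]' | head -4
python3 - <<'E'
from h import *
where(); im=snapshot("wrist")
cv2.imwrite("pics/w6.png",im[:,:,::-1])
S,T=snapshot("scene"),snapshot("top")
cv2.imwrite("pics/top1.png",T[:,:,::-1])
T0=cv2.imread("pics/top0.png")[:,:,::-1]
for roi in((450,210,540,275),(140,160,180,210)): print([b[:2] for I in(T0,T) for b in blobs(I,"blue",roi,150)])
E
```

```text
time_s: 8.9
ee_pos: [0.6061, 0.1463, 0.2982]
tool_rot: [148.5, 0.1, 23.5]
contact_force: [-0.5, 0.2, -0.8]
t 8.9 pliers mm [-10.6 142.2 160.5] toolaxes [[-0.004, 1.0, 0.0], [1.0, 0.004, -0.001], [-0.001, 0.0, -1.0]] F [-0.7 -0.4 -0.5] gap 0.0619 j [ -11.   31.  -33.   91.   47.   79. -124.]
[(1106, array([489. , 243.9])), (1115, array([489. , 243.9]))]
[(426, array([156. , 182.9]))]
```

View pics/w6.png

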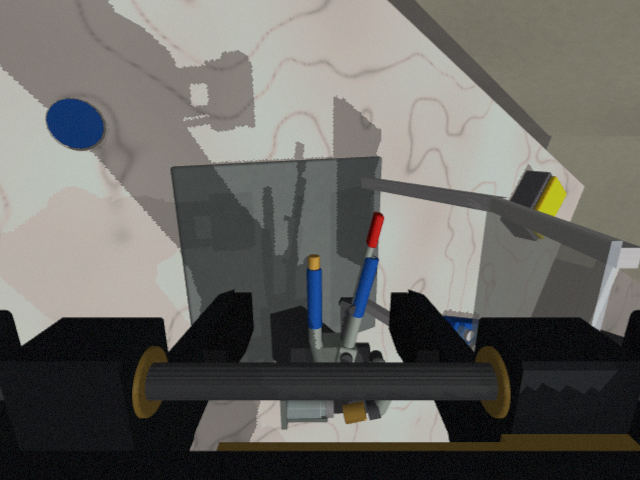

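The view shows the pliers open, with sleeve ends at (314,270) and (370,260) and the tab at (376,230). The vial is in its nest at (308,411), and the tool is clear of everything. The rack has not moved. The jar is hidden by the arm in the top view, but nothing came near it. Handing in.

```bash
python3 -m pendant '[[0,0,0,0,0,0,0.7],[0,0,0,0,0,0,0.7],[0,0,0,0,0,0,0.7]]' | head -1; python3 -c "from plant import *; print(sign_off())"
```

```text
time_s: 9.35
the job is handed in; nothing more can be done
None
```

I handed the job in at 9.35 s: the handles locked on their own, the lever tripped at about 4 N, the pliers are fully open and the vial is in its nest; I did not measure the cap's crimp depth, and the bottle and jar went unchecked at the end, though the arm touched neither.

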